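Snap the retaining clip into the arbor groove

TASK

Pick up the loose spring clip by its black grip and press it sideways into the groove of the arbor, directly above the pulley, until it snaps fully home round the shaft; then let go of it. The height of the arbor is set by eye, so find the groove by feel, press gently and stop as soon as the clip is home: it must not be forced (the contact force on the arbor stays below 30 N). Leave the trial block, the brass gauge rotor and the hex key where they lie.

Things in the scene. Friction and masses are not known exactly. Their poses are not given: they have to be found in the camera images.
- clip: Loose open dark steel spring clip (C-shaped push-on retainer), flat on the bench, 54 x 33 mm, 5 mm thick, 55 g. Origin: centre of the circle in the C, on the underside. +x points out of the open mouth: push along +x; z up. Inner radius 10.3 mm, outer 16.5. Two jaws end in round noses 15 mm apart at x = +8 mm, with flared tips to x = +14 mm.
- clip_grip (a point): Centre of the clip's upright black grip, at x = -32 mm, z = 19 mm in the clip's frame. The grip is 16 mm long (x), 12 mm wide (y) and stands on the plate from 5 to 33 mm above the underside. Pinch it across its 12 mm from above, fingertips just above the plate, which is 18 mm wide there.
- jaw_left (a joint): Spring of the clip's jaw on its +y side: 0 relaxed, grows as the jaw spreads (rad); hard stop at 0.2. Spreads to about 0.13 as the nose passes the groove's core, then springs back to 0.
- jaw_right (a joint): The same for the jaw on the clip's -y side. Pressing the clip on takes roughly 6 N at the worst point, then it snaps in and meets a hard stop. As the grip stands above the plate, pushing also wedges the plate in the groove: the contact forces add up to about twice the push, so a push of up to 12 N is safe.
- stand: Fixed arbor stand: square grey foot 90 x 90 x 12 mm, dark round boss, upright steel arbor. Origin: centre of the foot's underside, on the arbor's axis; z up. The arbor is clamped at an unmeasured height: the flat top face of its aluminium pulley (52 mm diameter, 14 mm thick) is anywhere from 50 to 70 mm above the bench. When home, the clip's origin is on the axis.
- boss_top (a point): Centre of the boss's top, 30 mm up on the arbor's axis; the arbor rises from it. The groove starts at the pulley's top face: core 20 mm diameter, 7.5 mm high. Above it a land 26 mm in diameter, 20 mm high. The clip enters from any side with its underside on the pulley face or up to 2.5 mm above it; higher, the jaws strike the land and cannot pass.
- trial_block: Bystander: pale block 56 x 32 x 27 mm with three brass studs, between stand, clip and robot. Origin: centre of its underside.
- gauge_rotor: Bystander: brass disc 28 mm in diameter on a steel arbor 76 mm long, lying beyond stand and clip. Origin: centre of its underside.
- hex_key: Bystander: black bent hex key 86 x 28 x 5 mm, lying between stand and clip. Origin: centre of its underside.
There are look-alikes about, which are no part of the job. Several things have the shape of the clip; the one meant has the colours described above. Of the things that look like the stand, take the one that is farthest from the robot's base at the start.

How it is judged:
By the outcome, as a careful person would: the job done as asked, in the order asked, and still so for the second after the job is handed in, with the robot touching nothing.
It also fails if it takes over 51 s, if anything falls off the work surface, if the arm or the gripper's body presses on something with over 40 N, if the wrist force passes 120 N, or if a joint passes its speed limit or range.

ROBOT

A 6-joint arm with a two-finger parallel gripper is mounted at the origin on a cart in front of the work surface, level with it; the furniture and walls round the work are solid. World frame = base frame: x ahead of the robot, y to its left, z up, the work surface at z = 0. Lengths are in m, angles in rad, forces in N, time in s.
With the tool pointing down it reaches from about 0.25 to 0.775 m from the base axis. Payload 4 kg.
Tool frame: the origin (TCP) lies midway between the tips of the shut fingers; the grasp point (between the pads) lies 19 mm behind it; y points along the fingers, x is the direction in which the jaws open and shut, and the axes are right-handed (so a half turn about y gives the same grasp; the last joint's range is limited). The gripper opens to 94 mm and grips with 3 to 60 N. Pads are 16 mm wide; open, the fingers measure 119 mm over their backs; the gripper's body (75 mm by 177 mm) begins 78 mm behind the grasp point.
Start: joints at [-1.41, 0.087, 1.371, -0, 1.684, -0.103], TCP at [0.143, -0.531, 0.206] pointing down, gripper open.
Joint ranges: [-3.1, 3.1], [-0.76, 2.03], [0.27, 2.55], [-1.08, 4.22], [0.17, 2.65], [-2.57, 2.57]. Speed limits (rad/s): [2.79, 2.79, 3.14, 3.14, 3.14, 3.14].

INTERFACE

Orientations are given as [roll, pitch, yaw] about the fixed x, y, z axes, in that order (R = Rz(yaw) Ry(pitch) Rx(roll)).
In Python, from bench import robot gives the robot as it stands.
- The arm moves only by the shell command python3 -m creep 'ROWS'. ROWS is JSON, a list of rows, each a list of 7 numbers: the shift along the tool's x, y, z in mm, then the turn, a rotation vector about the tool's x, y, z in degrees, then the closure in counts, from 0 (fully open) to 255 (shut). A call has 1 to 5 rows; each row is the pose to reach, as a shift and turn from the pose commanded when the call began, along the tool's axes at that moment; what a row does not reach only later rows make up. A row lasts 1/8 s, in which the tool goes at most 62.5 mm and 10.7 degrees, less where a joint would pass 70% of its speed; a pose out of reach is approached as far as the arm can. A call with a gripper value outside its range is refused whole. The fingers move at their own pace and stop on an object; the grip force is fixed at half the most. Time passes only in rows, so rows that repeat a pose let the fingers close. It gives the time, the measured TCP pose, the force and the opening at its end, in the units of the state.
- robot.get_obs(): the state, without advancing time (a new reading comes with each control period).
- robot.snapshot(name): name is "scene" or "top"; returns a dict with "color" (420x560x3 uint8, blue, green, red), "fx", "fy", "cx", "cy" (pixels), "k1" (the pictures are not rectified: a ray, as slopes to the right and down, at radius r is drawn at 1 + k1 r^2 times it, then the intrinsics apply), "world_from_camera" (4x4, takes a point from camera to world coordinates). Camera axes: x right, y down, z forward; pixel columns grow to the right and rows downward; lengths in m; the calibration is good to about 2 mm. A picture is of the moment at which its call begins. There is no depth.
- robot.close_job(): hands the job in, once; it reports no verdict.
Trained networks look in the newest picture that a camera, given by its name, has taken for a name from the list of things; names that differ only in an ending like _2 or _b are one class to them, and where a whole thing is asked for, a point or a joint stands for the part that bears it (a point fixed in the world has none). Each returns a list of dicts, best first, with "p" (0 to 1); they miss things now and then, are a little off and sometimes report something else, mostly with a low value. They report only what shows in the picture. A call takes as long as a camera call. They do not tell look-alikes from the thing itself.
- robot.spot_in(name, camera): "point" ([x, y, z] in m, in world coordinates, good to about 4 mm: the middle of the surface that is visible of it).
- robot.landmark_of(name, camera): "point" ([x, y, z] in m, in world coordinates, good to about 4 mm: a listed point, or the origin of a listed thing).
The state is a dict: "time": time; "joint_positions": joint angles; "qvel": joint speeds; "joint_torque": joint torques, N m; "tool_pos": TCP position; "ee_rot": TCP orientation; "wrist_force": force on the tool from outside, world axes, zero at the start; "wrist_torque": the same for the moment, N m; "width": finger opening in m.
Only numpy, scipy, OpenCV 4.12 (cv2) and the standard library are available. Lean on these libraries where they do the work, as an engineer would, in place of code of your own. Each camera call takes 0.05 s, during which the arm holds its last target.

## Working session

There is one attempt and no reset: what is moved stays moved. The work goes in short steps, Python scripts to look and compute and a shell command to move; the robot and the scene stay as the last step left them, time stands still between calls to the robot, and variables do not carry over. Pictures are saved under pics/ and viewed, and the job is handed in when it is done.

```bash
mkdir -p pics; ls
python3 - <<'E'
from bench import robot
import cv2
for c in ("scene","top"):
    s=robot.snapshot(c); cv2.imwrite(f"pics/{c}0.png",s["color"])
    print(c,[s[k] for k in("fx","fy","cx","cy","k1")]); print(s["world_from_camera"])
    for n in ("clip","clip_grip","stand","boss_top","trial_block","gauge_rotor","hex_key"):
        print(n,[( [round(float(v),3) for v in d["point"]],round(d["p"],2)) for d in robot.landmark_of(n,c)])
o=robot.get_obs(); print(o)
E
```

```text
pics
scene [443.7277009132304, 443.7277009132304, 282.8477192573213, 207.38786558717138, 0.010986925309605964]
[[ 0.86489574 -0.23927509  0.44125139 -0.00771087]
 [-0.50169159 -0.44036131  0.744572   -0.93789249]
 [ 0.0161525  -0.86534926 -0.50090892  0.63078371]
 [ 0.          0.          0.          1.        ]]
clip [([0.503, -0.383, -0.004], 0.53), ([0.506, -0.301, 0.002], 0.49)]
clip_grip [([0.533, -0.301, 0.023], 0.75), ([0.471, -0.398, 0.018], 0.63)]
stand [([0.309, 0.29, 0.002], 0.89), ([0.582, -0.052, 0.002], 0.69), ([0.471, -0.396, 0.019], 0.58)]
boss_top [([0.582, -0.046, 0.028], 0.87), ([0.31, 0.29, 0.034], 0.71)]
trial_block []
gauge_rotor [([0.713, -0.2, -0.002], 0.5)]
hex_key [([0.596, -0.235, -0.001], 0.42)]
top [424.0423130651821, 424.0423130651821, 273.2852437751576, 208.71139107593615, -0.0052544875373078835]
[[-0.01906576 -0.99769613  0.06510707  0.42448856]
 [-0.99962448  0.01773966 -0.02088572 -0.03262082]
 [ 0.01968262 -0.06548082 -0.99765969  1.16315365]
 [ 0.          0.          0.          1.        ]]
clip [([0.506, -0.301, -0.002], 0.58), ([0.498, -0.382,
[... 392 characters left out ...]
)]
{'time': 0.8, 'joint_positions': array([-1.41013147e+00,  8.71525945e-02,  1.37065824e+00, -1.81443328e-05,
        1.68362035e+00, -1.03126814e-01]), 'qvel': array([ 2.11469284e-03, -1.42456715e-03, -1.13481203e-03,  4.70351365e-05,
       -6.25695320e-04, -2.26593420e-04]), 'joint_torque': array([ 2.65801871e-03, -3.39987338e+01, -3.02574670e+01,  7.20371143e-02,
        2.35523377e-02, -8.52069348e-07]), 'tool_pos': array([ 0.14338773, -0.53100566,  0.20555303]), 'ee_rot': array([-1.57083088e+00, -1.58764309e-04, -1.30700670e+00]), 'wrist_force': array([ 0.20011932, -0.06174068,  0.52083619]), 'wrist_torque': array([-0.01626837,  0.00065885,  0.01873895]), 'width': 0.09406902149677436}
```

View pics/scene0.png

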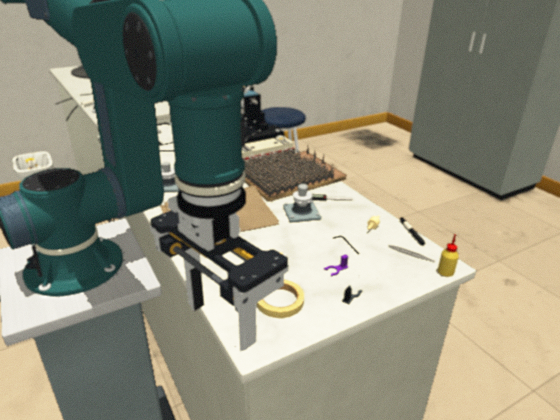

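View pics/top0.png

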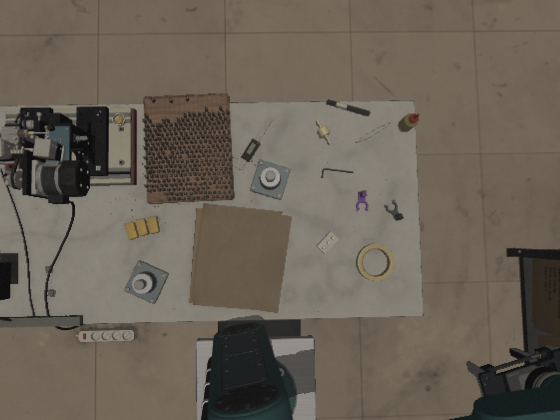

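Run:
```python
import cv2
t=cv2.imread("pics/top0.png"); s=cv2.imread("pics/scene0.png")
cv2.imwrite("pics/tc.png",cv2.resize(t[0:260,270:470],None,fx=3,fy=3,interpolation=2)[:600])
cv2.imwrite("pics/sc.png",cv2.resize(s[150:330,260:460],None,fx=3.3,fy=3.3,interpolation=2))
```

```text
(no output)
```

View pics/tc.png

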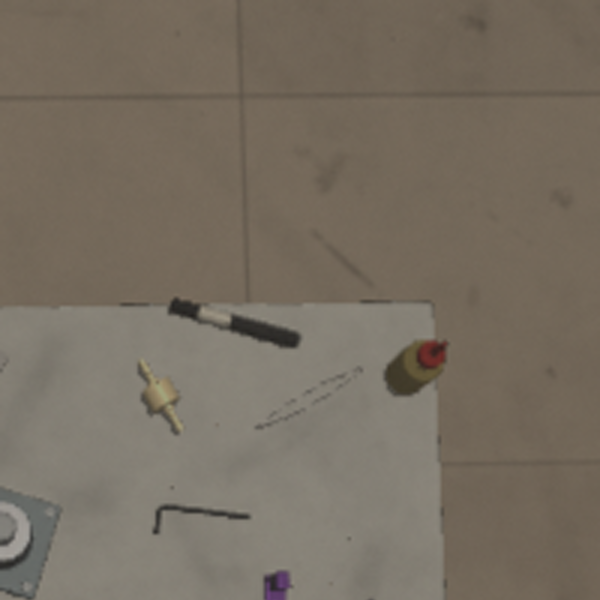

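View pics/sc.png

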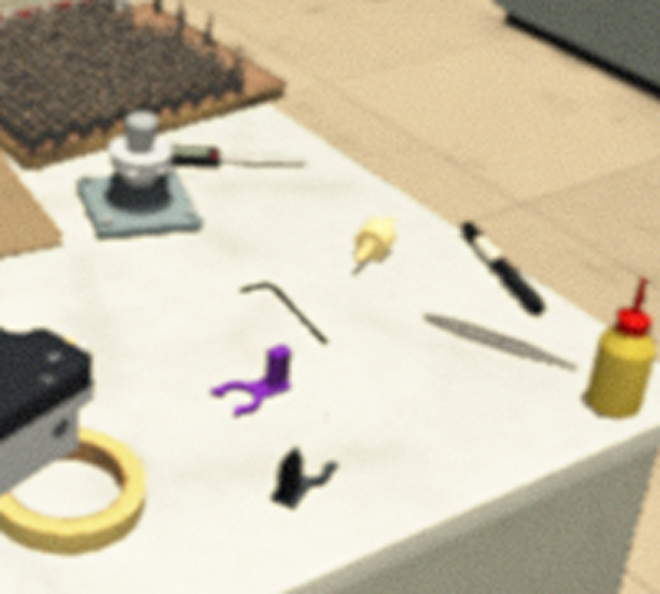

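The scene view shows the dark clip at about (347,295), a purple look-alike at (342,265), and the far stand at (302,203). In the top view the dark clip is at about (393,210) and the stand at (270,178). Next I'll refine the positions from pixels.

```bash
cat > h.py <<'E'
import numpy as np,cv2
from bench import robot
def ray(s,u,v):
    K=np.array([[s["fx"],0,s["cx"]],[0,s["fy"],s["cy"]],[0,0,1.]])
    d=cv2.undistortPoints(np.array([[[u,v]]],float),K,np.array([s["k1"],0,0,0,0.])).ravel()
    T=np.array(s["world_from_camera"]); return T[:3,3],T[:3,:3]@np.array([d[0],d[1],1])
def atz(s,u,v,z):
    o,d=ray(s,u,v); return o+d*(z-o[2])/d[2]
def proj(s,p):
    T=np.array(s["world_from_camera"]); q=T[:3,:3].T@(np.array(p)-T[:3,3]); x=q[:2]/q[2]
    x=x*(1+s["k1"]*(x@x)); return np.array([s["fx"]*x[0]+s["cx"],s["fy"]*x[1]+s["cy"]])
def crop(s,u0,v0,w,h,f,name):
    cv2.imwrite("pics/"+name,cv2.resize(s["color"][v0:v0+h,u0:u0+w],None,fx=f,fy=f,interpolation=cv2.INTER_CUBIC))
E
python3 - <<'E'
from h import *
s=robot.snapshot("top"); crop(s,350,180,60,45,12,"clipt.png"); crop(s,240,150,60,60,10,"stt.png")
g=cv2.cvtColor(s["color"],cv2.COLOR_BGR2GRAY)
m=np.zeros_like(g);m[195:226,378:410]=(g[195:226,378:410]<95)
ys,xs=np.nonzero(m);print(len(xs),xs.mean(),ys.mean())
print("tape",atz(s,375,262,0.01),atz(s,357,262,.01))
c=robot.snapshot("scene"); crop(c,325,275,50,40,14,"clips.png"); crop(c,275,170,60,55,11,"sts.png")
for n in("clip","clip_grip"):
  for cam in("top","scene"):
    print(n,cam,[( [round(float(v),4) for v in d["point"]],round(d["p"],2)) for d in robot.landmark_of(n,cam)])
for zt in (50,60,70):
  # pulley top front/left/right edge expected in scene
  print(zt,[proj(c,(.5815+.026*np.cos(a),-.047+.026*np.sin(a),zt/1000)).round(1).tolist() for a in np.radians([0,-60,-121,149,59])])
E
```

```text
152 394.48026315789474 211.3421052631579
tape [ 0.34974204 -0.33039455  0.01      ] [ 0.35075064 -0.281272    0.01      ]
clip top [([0.5033, -0.3007, -0.0015], 0.51), ([0.5014, -0.3828, 0.0008], 0.42)]
clip scene [([0.5018, -0.3854, -0.0057], 0.77), ([0.5038, -0.2999, 0.0001], 0.73)]
clip_grip top [([0.4719, -0.4005, 0.0181], 0.46), ([0.5399, -0.3035, 0.0205], 0.41), ([0.5023, -0.3832, 0.0012], 0.35)]
clip_grip scene [([0.5359, -0.3062, 0.022], 0.69), ([0.47, -0.3975, 0.02], 0.57)]
50 [[310.3, 194.0], [310.8, 198.6], [302.5, 200.8], [292.8, 196.0], [302.1, 191.7]]
60 [[310.4, 190.8], [311.0, 195.3], [302.7, 197.5], [292.9, 192.7], [302.2, 188.5]]
70 [[310.6, 187.6], [311.2, 192.1], [302.8, 194.2], [293.0, 189.5], [302.4, 185.3]]
```

View pics/clipt.png

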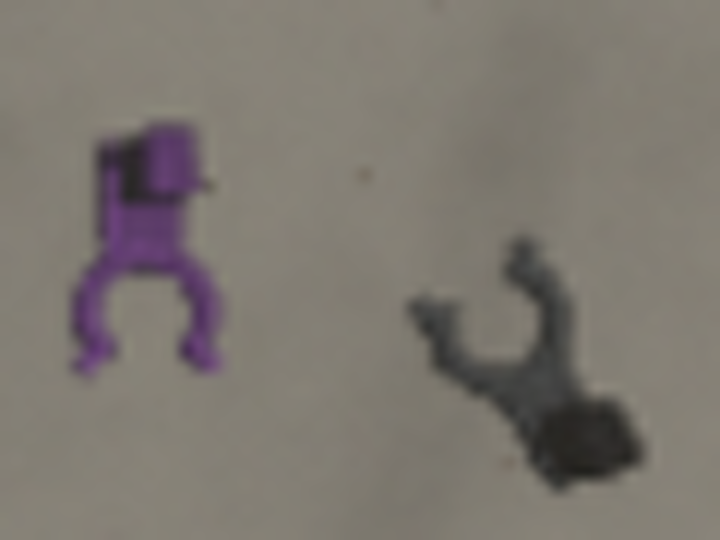

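View pics/sts.png

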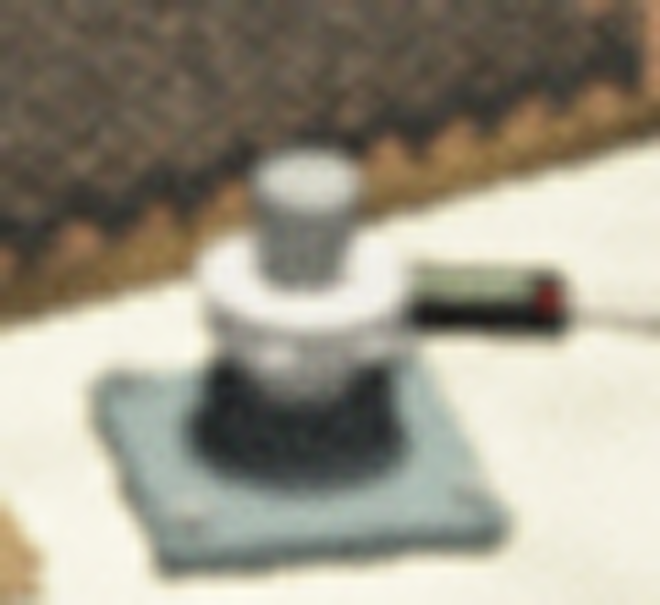

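View pics/stt.png

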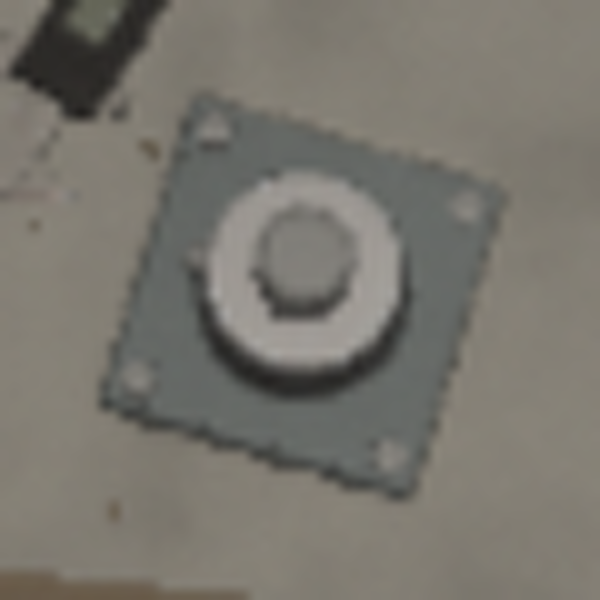

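View pics/clips.png

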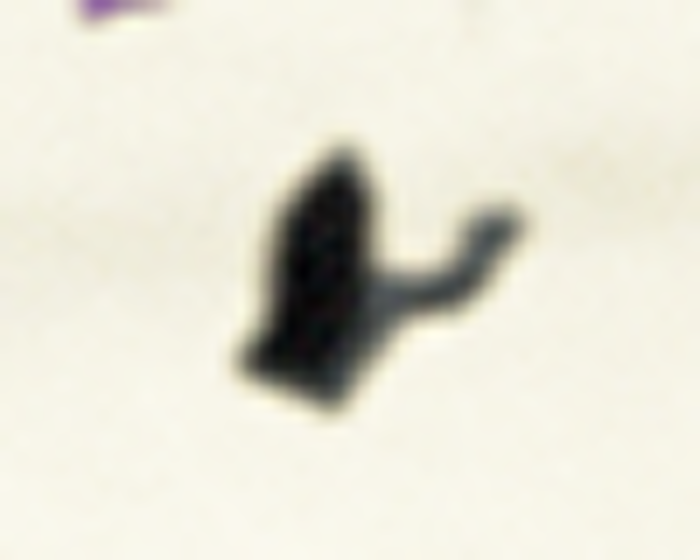

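Run:
```python
from h import *
s=robot.snapshot("top"); c=robot.snapshot("scene")
cc=[atz(s,240+a/10-.45,150+b/10-.45,.012) for a,b in((200,95),(500,195),(405,495),(105,405))]
print("foot",np.mean(cc,0)); 
for z in(.052,.06):print("pul",z,atz(s,269.95,176.75,z), atz(c,302.3,194.7,z))
C=atz(s,350+497/12-.5,180+315/12-.5,.005);T=atz(s,350+467/12-.5,180+271/12-.5,.004)
print("C",C,"tipmid",T); 
# silhouette compare fit: mask dark in both cams, model polygons
from scipy.optimize import minimize
g1=cv2.cvtColor(s["color"],cv2.COLOR_BGR2GRAY).astype(float);g2=cv2.cvtColor(c["color"],cv2.COLOR_BGR2GRAY).astype(float)
m=(g1>0)
def mask(g,r,t):
    u0,u1,v0,v1=r; sub=g[v0:v1,u0:u1]; bg=np.median(sub); return np.clip((bg-sub)/t,0,1)
R1=(376,412,194,228);R2=(334,370,280,310)
M1=mask(g1,R1,60.);M2=mask(g2,R2,150.)
# plate polygon: annulus arc + bar
a=np.radians(np.arange(42,319,6))
def parts(yaw,x,y):
    Rz=np.array([[np.cos(yaw),-np.sin(yaw),0],[np.sin(yaw),np.cos(yaw),0],[0,0,1]])
    f=lambda P:(Rz@np.array(P,float).T).T+[x,y,0]
    out=[]
    for i in range(len(a)-1):
        q=[(r*np.cos(t),r*np.sin(t),z) for t in a[i:i+2] for r in(10.3,16.5) for z in(0,5)]
        out.append(f(np.array(q)/1000))
    for sg in(1,-1):
        out.append(f(np.array([(xx,sg*yy,z) for xx,yy in((8,8),(11,13),(14,11),(14,14)) for z in(0,5)])/1000))
    out.append(f(np.array([(xx,yy,z) for xx in(-40,-12) for yy in(-9,9) for z in(0,5)])/1000))
    out.append(f(np.array([(xx,yy,z) for xx in(-40,-24) for yy in(-6,6) for z in(5,33)])/1000))
    return out
def render(S,r,P):
    k=8;u0,u1,v0,v1=r;im=np.zeros(((v1-v0)*k,(u1-u0)*k),np.uint8)
    for p in P:
        q=np.array([(proj(S,t)-[u0-.5,v0-.5])*k for t in p])
        cv2.fillConvexPoly(im,cv2.convexHull(q.astype(np.float32)).astype(np.int32),255)
    return cv2.GaussianBlur(cv2.resize(im,(u1-u0,v1-v0),interpolation=cv2.INTER_AREA)/255.,(0,0),.6)
def cost(p,w=(1,1)):
    P=parts(np.radians(p[0]),p[1]/1000,p[2]/1000)
    return w[0]*((render(s,R1,P)-M1)**2).sum()+w[1]*((render(c,R2,P)-M2)**2).sum()
for w in((1,0),(0,1),(1,1)):
    r=min((minimize(cost,(y0,500,-383),args=(w,),method="Nelder-Mead",options=dict(initial_simplex=[(y0,500,-383),(y0+6,500,-383),(y0,504,-383),(y0,500,-379)])) for y0 in(25,32,40)),key=lambda r:r.fun)
    t=np.radians(r.x[0]);print(w,r.x.round(2),r.fun,"grip",(r.x[1:]-32*np.array([np.cos(t),np.sin(t)])).round(1))
```

```text
foot [ 0.58043729 -0.04876396  0.012     ]
pul 0.052 [ 0.58167921 -0.04869166  0.052     ] [ 0.58391488 -0.04295585  0.052     ]
pul 0.06 [ 0.58054748 -0.04857596  0.06      ] [ 0.57573738 -0.05532574  0.06      ]
C [ 0.50248175 -0.38111881  0.005     ] tipmid [ 0.51280783 -0.3748583   0.004     ]
(1, 0) [  28.63  500.68 -381.73] 6.110021385422413 grip [ 472.6 -397.1]
(0, 1) [  28.92  497.62 -384.86] 7.121162807227334 grip [ 469.6 -400.3]
(1, 1) [  28.63  499.58 -383.03] 25.22144061503642 grip [ 471.5 -398.4]
```

```bash
python3 -m creep '[[-7,0,58,0,-3,0,100],[-14,5,116,0,-6,0,140],[-21,15,174,0,-9,0,140],[-28,30,232,0,-12,0,140],[-35,45,290,0,-13.6,0,140]]'
cat > d.py <<'E'
import sys
from h import *
from scipy.spatial.transform import Rotation as Ro
o=robot.get_obs();R=Ro.from_euler("xyz",o["ee_rot"])
t=np.array([float(v) for v in sys.argv[1:4]])/1000
print("t",round(o["time"],2),"pos",(o["tool_pos"]*1000).round(1),"rpy",np.degrees(o["ee_rot"]).round(1),"F",o["wrist_force"].round(2),"M",o["wrist_torque"].round(2),"w",round(o["width"]*1000,1))
print("shift mm",(R.inv().apply(t-o["tool_pos"])*1000).round(1))
E
python3 d.py 471.5 -398.5 60
```

```text
time: 1.82
tool_pos: [0.416, -0.4208, 0.1604]
ee_rot: [-1.571, -0.001, -1.069]
wrist_force: [0.4, -0.2, 0.2]
width: 0.0471
t 1.82 pos [ 416.  -420.8  160.4] rpy [-90.   -0.1 -61.2] F [ 0.43 -0.16  0.18] M [-0.08 -0.01 -0.01] w 47.1
shift mm [  7.  100.4  59.4]
```

```bash
python3 -m creep '[[3,20,30,0,0,0,150],[7,60,59.5,0,0,0,150],[7,100,59.5,0,0,0,150],[7,100,59.5,0,0,0,150]]'; python3 d.py 471.5 -398.5 7
python3 - <<'E'
from h import *
s=robot.snapshot("scene");crop(s,300,240,100,80,8,"pre.png")
E
```

```text
time: 2.33
tool_pos: [0.4679, -0.3966, 0.056]
ee_rot: [-1.573, 0.009, -1.069]
wrist_force: [0.3, 0.0, 0.7]
width: 0.0384
t 2.33 pos [ 467.9 -396.6   56. ] rpy [-90.2   0.5 -61.2] F [0.32 0.04 0.66] M [-0.01  0.04  0.02] w 38.4
shift mm [ 3.8 49.   2.4]
```

View pics/pre.png

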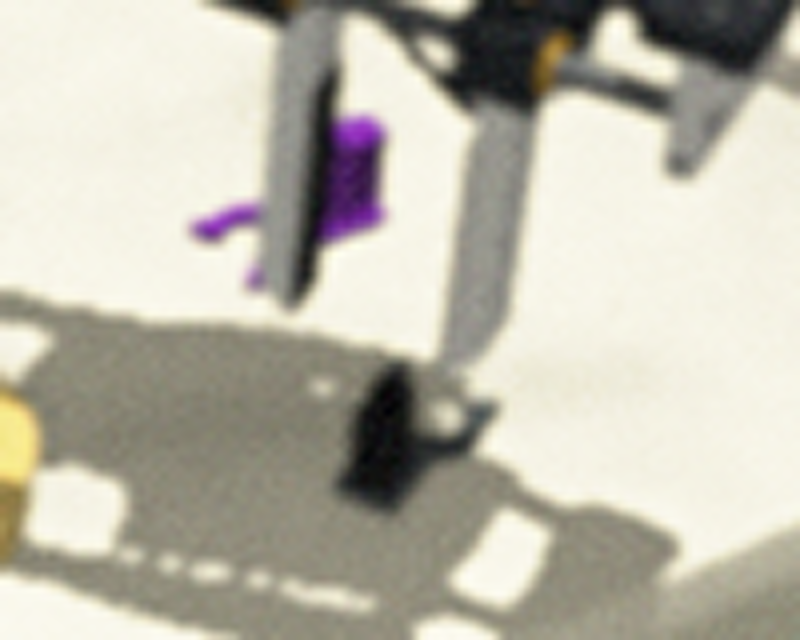

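```bash
python3 -m creep '[[0,0,0,0,0,0,150],[0,0,0,0,0,0,150]]'; python3 d.py 471.5 -398.5 7
```

```text
time: 2.62
tool_pos: [0.4705, -0.4006, 0.0632]
ee_rot: [-1.57, -0.004, -1.07]
wrist_force: [0.3, -0.3, -0.7]
width: 0.0388
t 2.62 pos [ 470.5 -400.6   63.2] rpy [-89.9  -0.3 -61.3] F [ 0.31 -0.34 -0.74] M [-0.03 -0.01 -0.07] w 38.8
shift mm [-1.6 56.2  1.8]
```

```bash
python3 -m creep '[[-0.5,12,0.5,0,0,0,150],[-1,25,1,0,0,0,150],[-1,33,1,0,0,0,150],[-1,36,1,0,0,0,150],[-1,36,1,0,0,0,150]]'; python3 -m creep '[[0,0,0,0,0,0,150],[0,0,0,0,0,0,150]]';python3 d.py 471.5 -398.5 7;python3 - <<'E'
from h import *
s=robot.snapshot("scene");crop(s,300,240,100,80,8,"pre2.png")
E
```

```text
time: 3.25
tool_pos: [0.4701, -0.3977, 0.024]
ee_rot: [-1.571, 0.001, -1.07]
wrist_force: [0.2, 0.3, 0.6]
width: 0.0382
time: 3.5
tool_pos: [0.4705, -0.3981, 0.025]
ee_rot: [-1.571, -0.001, -1.07]
wrist_force: [0.4, 0.8, 0.3]
width: 0.0388
t 3.5 pos [ 470.5 -398.1   25. ] rpy [-90.   -0.1 -61.3] F [0.35 0.85 0.26] M [-0.02 -0.02  0.01] w 38.8
shift mm [ 0.8 18.   0.7]
```

View pics/pre2.png

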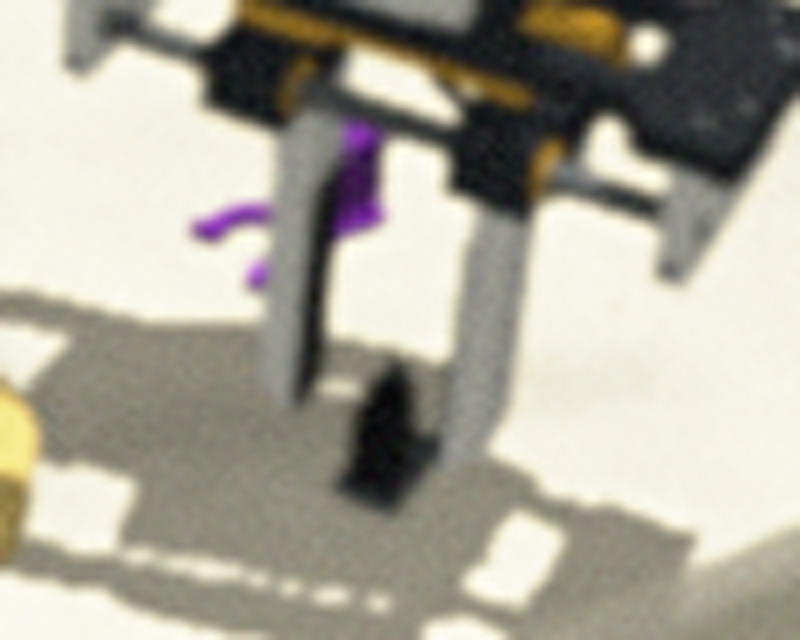

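```bash
python3 -m creep '[[0.5,6,0.7,0,0,0,150],[0.5,12,0.7,0,0,0,150],[0.5,16,0.7,0,0,0,150],[0.5,17,0.7,0,0,0,150],[0.5,17,0.7,0,0,0,150]]'; python3 -m creep '[[0,0,0,0,0,0,150],[0,0,0,0,0,0,150]]';python3 d.py 471.5 -398.5 7;python3 - <<'E'
from h import *
s=robot.snapshot("scene");crop(s,300,240,100,80,8,"pre3.png")
E
```

```text
time: 4.18
tool_pos: [0.471, -0.3979, 0.0074]
ee_rot: [-1.571, 0.0, -1.07]
wrist_force: [0.9, 0.6, 0.3]
width: 0.0387
time: 4.42
tool_pos: [0.4712, -0.3981, 0.0078]
ee_rot: [-1.571, -0.001, -1.07]
wrist_force: [-0.4, 0.2, -0.1]
width: 0.0384
t 4.42 pos [ 471.2 -398.1    7.8] rpy [-90.   -0.  -61.3] F [-0.4   0.16 -0.07] M [-0.04  0.04 -0.01] w 38.4
shift mm [0.5 0.8 0.1]
```

View pics/pre3.png

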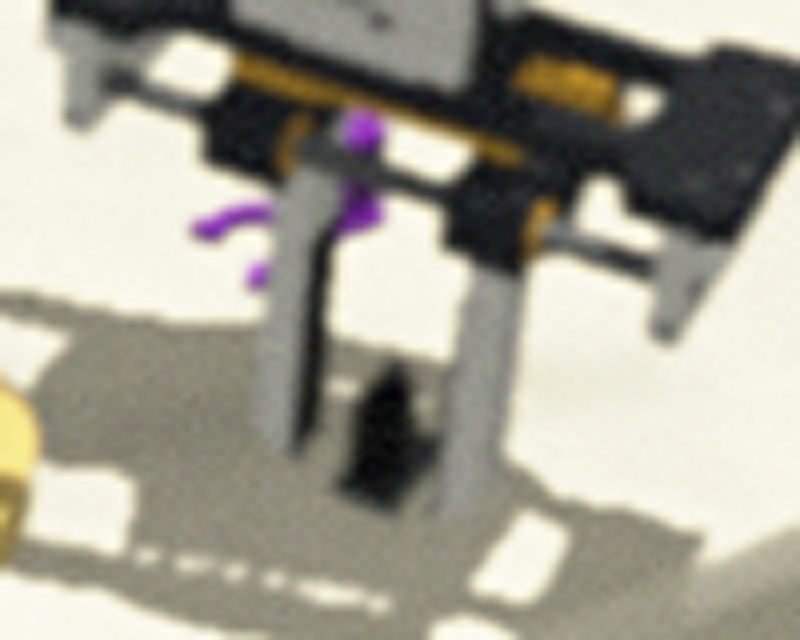

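The grip sits between the fingers at about (347,293) full-frame, so I'll close.

```bash
python3 -m creep '[[0,0,0,0,0,0,190],[0,0,0,0,0,0,220],[0,0,0,0,0,0,255],[0,0,0,0,0,0,255],[0,0,0,0,0,0,255]]'; python3 -m creep '[[0,0,0,0,0,0,255],[0,0,0,0,0,0,255],[0,-10,0,0,0,0,255],[0,-30,0,0,0,0,255],[0,-60,0,0,0,0,255]]';python3 d.py 471.5 -398.5 7;python3 - <<'E'
from h import *
s=robot.snapshot("scene");crop(s,300,220,100,80,8,"up.png")
s=robot.snapshot("top");crop(s,350,170,80,60,10,"upt.png")
E
```

```text
time: 5.1
tool_pos: [0.471, -0.3979, 0.0075]
ee_rot: [-1.571, -0.0, -1.07]
wrist_force: [0.0, -0.2, -0.7]
width: 0.0119
time: 5.72
tool_pos: [0.4708, -0.3976, 0.0686]
ee_rot: [-1.571, 0.001, -1.07]
wrist_force: [-0.0, 0.0, -1.2]
width: 0.012
t 5.72 pos [ 470.8 -397.6   68.6] rpy [-90.    0.  -61.3] F [-0.05  0.01 -1.25] M [-0.   -0.02 -0.01] w 12.0
shift mm [ 1.2 61.6  0.2]
```

View pics/up.png

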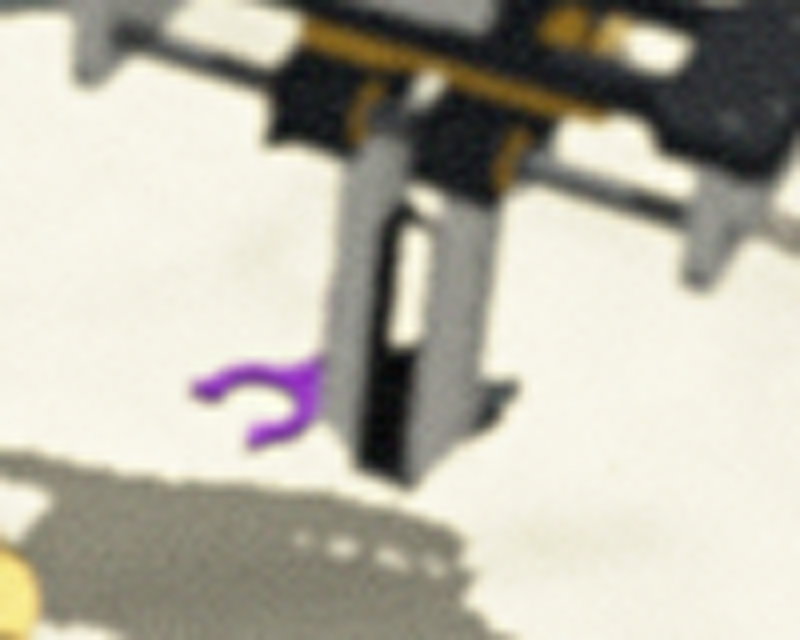

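View pics/upt.png

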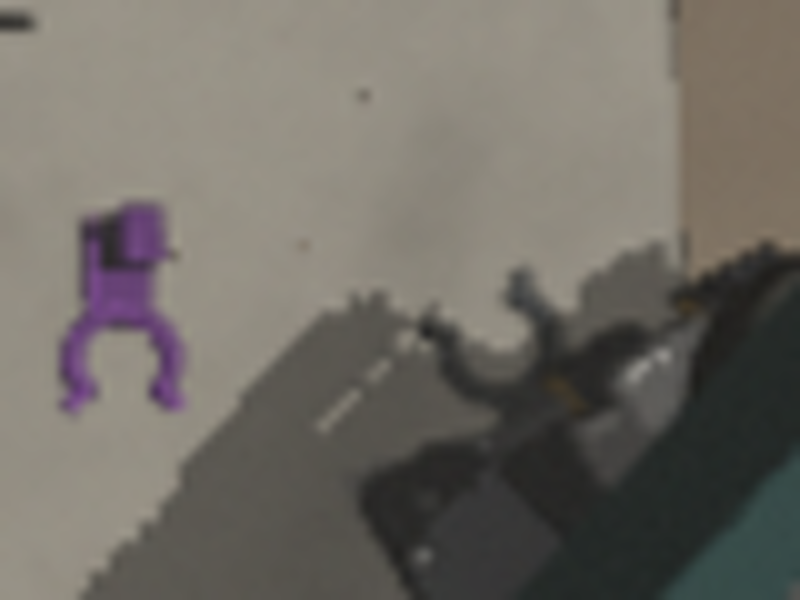

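```bash
python3 -m creep '[[0,-25,0,0,0,0,255],[0,-45,0,0,0,0,255],[0,-45,0,0,0,0,255],[0,-45,0,0,0,0,255]]'; python3 d.py 560 -160 112
python3 - <<'E'
from h import *
from scipy.spatial.transform import Rotation as Ro
s=robot.snapshot("top");crop(s,370,170,50,45,13,"upt2.png")
o=robot.get_obs();print(o["tool_pos"])
E
```

```text
time: 6.32
tool_pos: [0.4706, -0.3975, 0.1113]
ee_rot: [-1.571, 0.002, -1.07]
wrist_force: [0.2, -0.9, -0.3]
width: 0.0119
t 6.33 pos [ 470.6 -397.5  111.3] rpy [-90.    0.1 -61.3] F [ 0.2  -0.86 -0.31] M [-0.03 -0.   -0.05] w 11.9
shift mm [-165.3   -0.5  192.5]
[ 0.4704574  -0.39731086  0.11093305]
```

View pics/upt2.png

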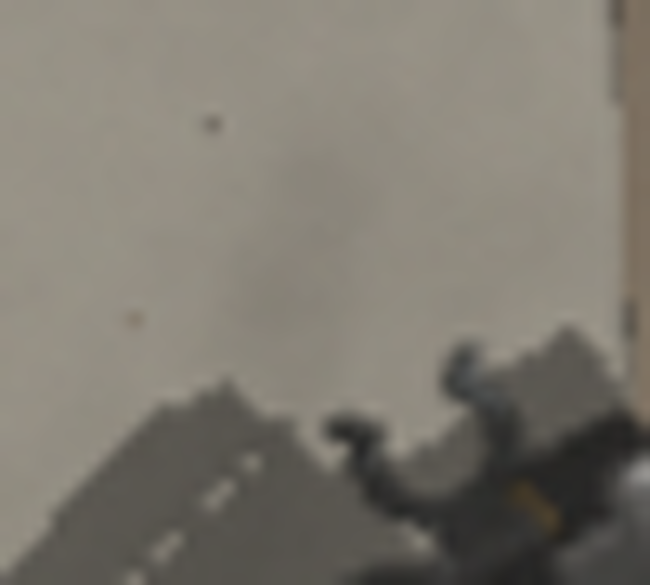

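Run:
```python
from h import *
from scipy.spatial.transform import Rotation as Ro
s=robot.snapshot("top")
o=robot.get_obs();R=Ro.from_euler("xyz",o["ee_rot"])
z=o["tool_pos"][2]-.0076+.005
P=[atz(s,370+a/13-.45,170+b/13-.45,z) for a,b in((332,424),(466,350))]
print(z,[(R.inv().apply(p-o["tool_pos"])*1000).round(1) for p in P+[np.mean(P,0)]])
d=P[0]-P[1];print(np.degrees(np.arctan2(d[1],d[0])))
d=s["color"];
```

```text
0.10819648322658702 [array([-15.5,   2.6,  47.2]), array([14.5,  2.5, 46.6]), array([-0.5,  2.6, 46.9])]
117.55042041693488
```

```bash
python3 -m creep '[[-30,0,20,0,0,0,255],[-75,0,52,0,0,0,255],[-125,0,86,0,0,0,255],[-170,0,117,0,0,0,255],[-210,0,144,0,0,0,255]]'; python3 -m creep '[[-25,0,18,0,0,0,255],[-38,0,26,0,0,0,255],[-43,0,29,0,0,0,255],[-43,0,29,0,0,0,255],[-43,0,29,0,0,0,255]]';python3 d.py 526.3 -78.4 90
python3 - <<'E'
from h import *
s=robot.snapshot("top");crop(s,235,140,80,60,10,"a1.png")
s=robot.snapshot("scene");crop(s,260,130,80,80,7.5,"a2.png")
E
```

```text
time: 7.05
tool_pos: [0.4958, -0.1423, 0.1114]
ee_rot: [-1.572, 0.001, -1.069]
wrist_force: [-0.1, -0.2, -0.3]
width: 0.0119
time: 7.68
tool_pos: [0.5012, -0.0939, 0.1124]
ee_rot: [-1.571, -0.0, -1.071]
wrist_force: [-0.4, 0.1, -0.6]
width: 0.0117
t 7.67 pos [501.2 -93.9 112.4] rpy [-90.   -0.  -61.4] F [-0.44  0.11 -0.57] M [0.   0.01 0.02] w 11.7
shift mm [-1.6 22.4 29.5]
```

View pics/a1.png

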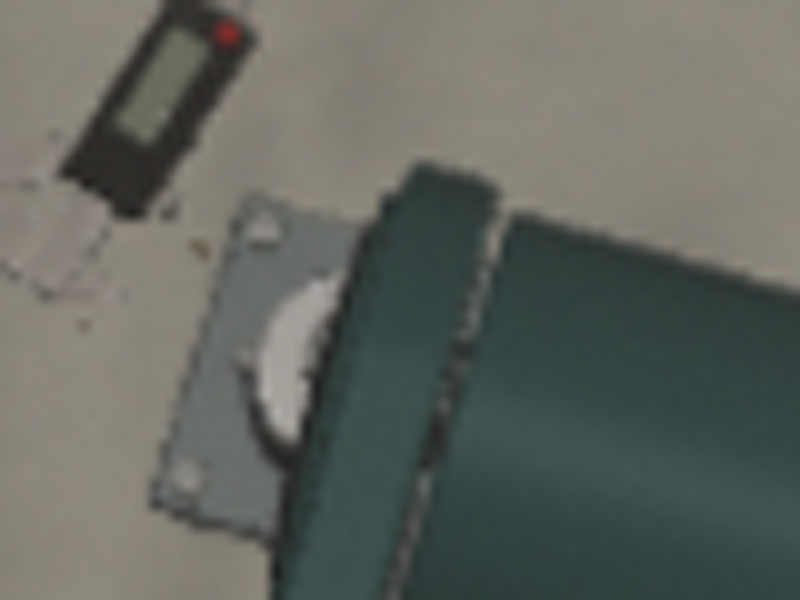

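View pics/a2.png

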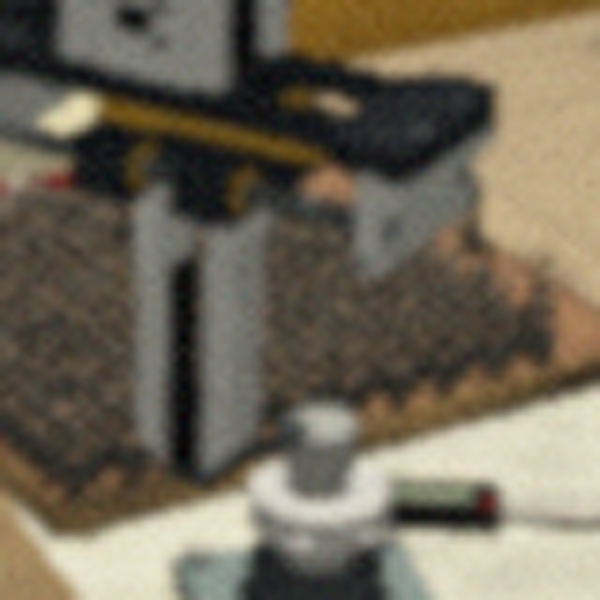

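```bash
python3 -m creep '[[-0.5,10,0,0,0,0,255],[-1,22,5,0,0,0,255],[-1.5,29,15,0,0,0,255],[-1.5,29,25,0,0,0,255],[-1.5,29,29,0,0,0,255]]'; python3 -m creep '[[0,0,0,0,0,0,255],[0,0,0,0,0,0,255],[0,0,0,0,0,0,255]]';python3 d.py 526.3 -78.4 70
python3 - <<'E'
from h import *
s=robot.snapshot("scene");crop(s,270,140,70,70,8.5,"b2.png")
from scipy.spatial.transform import Rotation as Ro
o=robot.get_obs()
E
```

```text
time: 8.4
tool_pos: [0.5269, -0.0771, 0.0836]
ee_rot: [-1.57, -0.0, -1.069]
wrist_force: [-0.3, -0.0, -0.5]
width: 0.0115
time: 8.78
tool_pos: [0.5259, -0.0778, 0.0837]
ee_rot: [-1.571, -0.0, -1.07]
wrist_force: [0.4, -0.2, -1.2]
width: 0.0121
t 8.78 pos [525.9 -77.8  83.7] rpy [-90.   -0.  -61.3] F [ 0.45 -0.22 -1.16] M [ 0.    0.01 -0.02] w 12.1
shift mm [ 0.7 13.7  0.1]
```

View pics/b2.png

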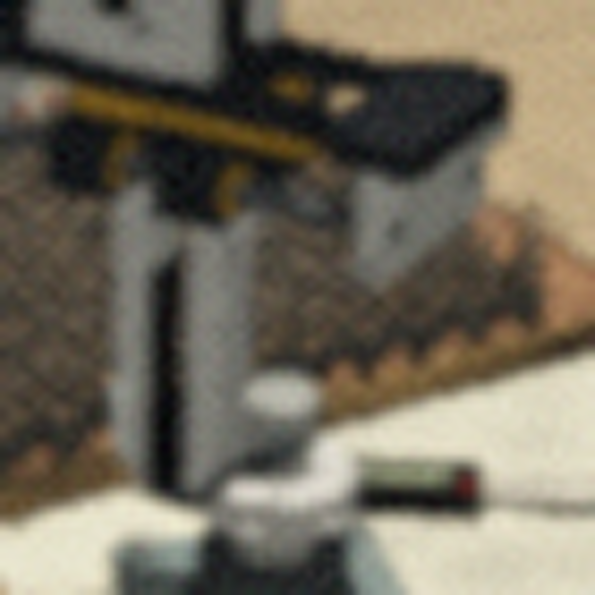

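```bash
python3 -m creep '[[0.3,1,0,0,0,0,255],[0.3,2.5,0,0,0,0,255],[0.3,4,0,0,0,0,255],[0.3,5,0,0,0,0,255],[0.3,5,0,0,0,0,255]]'; python3 -m creep '[[0,1,0,0,0,0,255],[0,2,0,0,0,0,255],[0,3,0,0,0,0,255],[0,3,0,0,0,0,255],[0,3,0,0,0,0,255]]'; python3 d.py 526.3 -78.4 70
```

```text
time: 9.45
tool_pos: [0.526, -0.0779, 0.0783]
ee_rot: [-1.571, 0.0, -1.07]
wrist_force: [-0.8, 0.1, -0.5]
width: 0.0119
time: 10.07
tool_pos: [0.5261, -0.0779, 0.0755]
ee_rot: [-1.571, -0.0, -1.07]
wrist_force: [0.8, -0.4, -0.6]
width: 0.0116
t 10.07 pos [526.1 -77.9  75.5] rpy [-90.   -0.  -61.3] F [ 0.82 -0.45 -0.56] M [-0.07 -0.03  0.01] w 11.6
shift mm [ 0.5  5.5 -0.1]
```

```bash
python3 -m creep '[[0,1,0,0,0,0,255],[0,2,0,0,0,0,255],[0,3,0,0,0,0,255],[0,4,0,0,0,0,255],[0,4,0,0,0,0,255]]'; python3 -m creep '[[0,0.5,0,0,0,0,255],[0,1,0,0,0,0,255],[0,1.5,0,0,0,0,255],[0,2,0,0,0,0,255],[0,2,0,0,0,0,255]]'; python3 d.py 526.3 -78.4 70;  python3 - <<'E'
from h import *
s=robot.snapshot("scene");crop(s,270,140,70,70,8.5,"b3.png")
E
```

```text
time: 10.7
tool_pos: [0.526, -0.0779, 0.0713]
ee_rot: [-1.571, 0.0, -1.07]
wrist_force: [0.0, -0.8, -0.2]
width: 0.0116
time: 11.32
tool_pos: [0.526, -0.0779, 0.0694]
ee_rot: [-1.571, 0.0, -1.07]
wrist_force: [-0.4, 0.4, -1.1]
width: 0.0119
t 11.32 pos [526.  -77.9  69.4] rpy [-90.    0.  -61.3] F [-0.43  0.45 -1.06] M [-0.09 -0.   -0.02] w 11.9
shift mm [ 0.6 -0.6 -0. ]
```

View pics/b3.png

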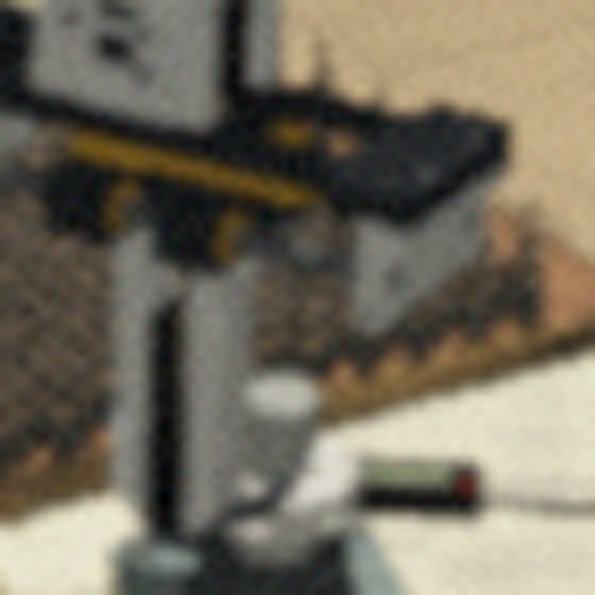

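```bash
for i in 1; do :; done; python3 -m creep '[[0,0.5,0,0,0,0,255],[0,1,0,0,0,0,255],[0,1,0,0,0,0,255]]'; python3 -m creep '[[0,0.5,0,0,0,0,255],[0,1,0,0,0,0,255],[0,1,0,0,0,0,255]]'; python3 d.py 526.3 -78.4 70
```

```text
time: 11.75
tool_pos: [0.526, -0.0779, 0.0684]
ee_rot: [-1.571, 0.0, -1.07]
wrist_force: [0.1, 0.6, -1.3]
width: 0.0116
time: 12.12
tool_pos: [0.526, -0.0779, 0.0674]
ee_rot: [-1.571, 0.0, -1.07]
wrist_force: [0.8, -0.8, -0.3]
width: 0.0116
t 12.12 pos [526.  -77.9  67.4] rpy [-90.    0.  -61.3] F [ 0.76 -0.8  -0.34] M [-0.08  0.   -0.  ] w 11.6
shift mm [ 0.6 -2.6 -0. ]
```

```bash
python3 -m creep '[[0,0.5,0,0,0,0,255],[0,1,0,0,0,0,255],[0,1,0,0,0,0,255]]'; python3 d.py 526.3 -78.4 70
```

```text
time: 12.5
tool_pos: [0.5261, -0.0779, 0.0665]
ee_rot: [-1.571, -0.0, -1.07]
wrist_force: [0.7, 0.9, -0.4]
width: 0.0119
t 12.5 pos [526.1 -77.9  66.5] rpy [-90.   -0.  -61.3] F [ 0.74  0.86 -0.38] M [0.02 0.04 0.01] w 11.9
shift mm [ 0.5 -3.5 -0. ]
```

```bash
python3 -m creep '[[0,0.5,0,0,0,0,255],[0,1,0,0,0,0,255],[0,1,0,0,0,0,255]]'; python3 d.py 526.3 -78.4 70
```

```text
time: 12.88
tool_pos: [0.5266, -0.0781, 0.0662]
ee_rot: [-1.57, -0.001, -1.07]
wrist_force: [-1.0, 0.0, 3.9]
width: 0.0116
t 12.88 pos [526.6 -78.1  66.2] rpy [-89.9  -0.1 -61.3] F [-0.97  0.04  3.86] M [0.06 0.02 0.03] w 11.6
shift mm [ 0.2 -3.8 -0.4]
```

```bash
python3 -m creep '[[0.2,-1.9,0,0,0,0,255],[0.2,-1.9,1,0,0,0,255],[0.2,-1.9,3,0,0,0,255],[0.2,-1.9,5,0,0,0,255],[0.2,-1.9,5,0,0,0,255]]'; python3 d.py 580.7 -48.6 67.4;python3 -m creep '[[0,0,1,0,0,0,255],[0,0,2.5,0,0,0,255],[0,0,4,0,0,0,255],[0,0,5,0,0,0,255],[0,0,5,0,0,0,255]]'; python3 d.py 580.7 -48.6 67.4
```

```text
time: 13.5
tool_pos: [0.5306, -0.0755, 0.0672]
ee_rot: [-1.571, 0.0, -1.069]
wrist_force: [-0.6, -0.2, -1.0]
width: 0.0119
t 13.5 pos [530.6 -75.5  67.2] rpy [-90.    0.  -61.3] F [-0.59 -0.15 -1.04] M [-0.04 -0.06  0.01] w 11.9
shift mm [ 0.4 -0.2 56.9]
time: 14.12
tool_pos: [0.535, -0.0732, 0.0674]
ee_rot: [-1.571, -0.0, -1.069]
wrist_force: [-0.2, -0.1, -0.0]
width: 0.0116
t 14.12 pos [535.  -73.2  67.4] rpy [-90.   -0.  -61.3] F [-0.17 -0.08 -0.05] M [-0.05  0.    0.03] w 11.6
shift mm [ 0.3 -0.  51.9]
```

Run:
```python
from h import *
s=robot.snapshot("scene");crop(s,280,170,50,40,14,"c1.png")
```

```text
(no output)
```

View pics/c1.png

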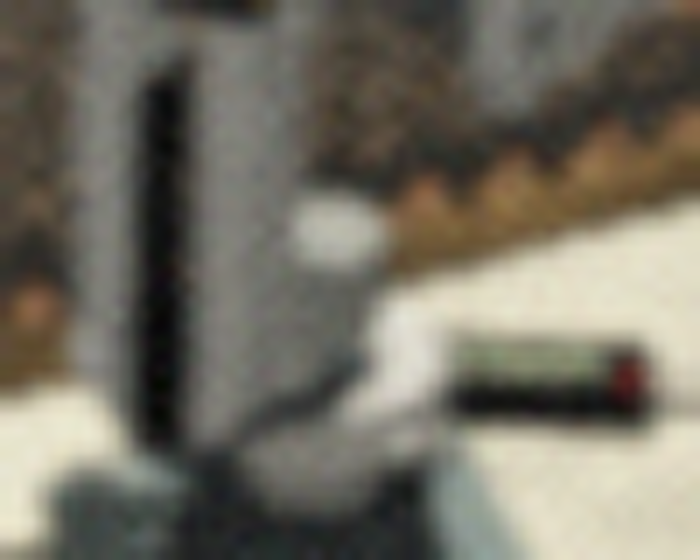

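```bash
python3 -m creep '[[0,0,0.5,0,0,0,255],[0,0,1,0,0,0,255],[0,0,1.5,0,0,0,255],[0,0,2,0,0,0,255],[0,0,2,0,0,0,255]]'; python3 d.py 580.7 -48.6 67.4
```

```text
time: 14.8
tool_pos: [0.5367, -0.0723, 0.0674]
ee_rot: [-1.571, -0.0, -1.07]
wrist_force: [-0.3, -0.5, -0.7]
width: 0.0118
t 14.8 pos [536.7 -72.3  67.4] rpy [-90.   -0.  -61.3] F [-0.35 -0.53 -0.72] M [-0.04  0.03 -0.03] w 11.8
shift mm [ 0.3 -0.  50. ]
```

```bash
python3 -m creep '[[0,0,0.5,0,0,0,255],[0,0,1,0,0,0,255],[0,0,1.5,0,0,0,255],[0,0,2,0,0,0,255],[0,0,2,0,0,0,255]]'; python3 d.py 580.7 -48.6 67.4
```

```text
time: 15.42
tool_pos: [0.5384, -0.0715, 0.0673]
ee_rot: [-1.571, -0.0, -1.07]
wrist_force: [-0.2, -0.7, -0.7]
width: 0.0123
t 15.43 pos [538.4 -71.5  67.3] rpy [-90.   -0.  -61.3] F [-0.24 -0.67 -0.7 ] M [-0.06  0.03  0.04] w 12.3
shift mm [ 0.3 -0.1 48.1]
```

```bash
python3 -m creep '[[0,0,0.5,0,0,0,255],[0,0,1,0,0,0,255],[0,0,1.5,0,0,0,255],[0,0,1.5,0,0,0,255]]'; python3 d.py 580.7 -48.6 67.4
```

```text
time: 15.92
tool_pos: [0.5393, -0.0708, 0.0671]
ee_rot: [-1.572, 0.0, -1.07]
wrist_force: [-2.5, -0.8, -1.3]
width: 0.0115
t 15.93 pos [539.3 -70.8  67.1] rpy [-90.1   0.  -61.3] F [-2.48 -0.84 -1.28] M [-0.38  0.43 -0.08] w 11.5
shift mm [ 0.4 -0.3 47. ]
```

```bash
python3 -m creep '[[0,0,0.5,0,0,0,255],[0,0,1,0,0,0,255],[0,0,1.5,0,0,0,255],[0,0,1.5,0,0,0,255]]'; python3 d.py 580.7 -48.6 67.4
```

```text
time: 16.42
tool_pos: [0.5408, -0.07, 0.0672]
ee_rot: [-1.572, 0.0, -1.07]
wrist_force: [-4.2, -2.5, -0.9]
width: 0.0115
t 16.43 pos [540.8 -70.   67.2] rpy [-90.    0.  -61.3] F [-4.21 -2.54 -0.94] M [-0.49  0.73 -0.06] w 11.5
shift mm [ 0.4 -0.2 45.3]
```

```bash
python3 -m creep '[[0,0,0.5,0,0,0,255],[0,0,1,0,0,0,255],[0,0,1.5,0,0,0,255],[0,0,1.5,0,0,0,255]]'; python3 d.py 580.7 -48.6 67.4
```

```text
time: 16.92
tool_pos: [0.5425, -0.0691, 0.0674]
ee_rot: [-1.571, -0.0, -1.07]
wrist_force: [-3.6, -3.4, -0.6]
width: 0.0117
t 16.93 pos [542.5 -69.1  67.4] rpy [-90.   -0.  -61.3] F [-3.64 -3.42 -0.63] M [-0.5   0.68 -0.05] w 11.7
shift mm [ 0.4 -0.  43.3]
```

```bash
python3 -m creep '[[0,0,0.5,0,0,0,255],[0,0,1,0,0,0,255],[0,0,1.5,0,0,0,255],[0,0,1.5,0,0,0,255]]'; python3 d.py 580.7 -48.6 67.4
```

```text
time: 17.42
tool_pos: [0.5442, -0.0682, 0.0675]
ee_rot: [-1.57, -0.0, -1.07]
wrist_force: [-2.0, -1.5, -1.4]
width: 0.0116
t 17.43 pos [544.2 -68.2  67.5] rpy [-89.9  -0.  -61.3] F [-1.99 -1.46 -1.35] M [-0.34  0.41 -0.02] w 11.6
shift mm [ 0.3  0.2 41.4]
```

```bash
python3 -m creep '[[0,0,0.5,0,0,0,255],[0,0,1,0,0,0,255],[0,0,1.5,0,0,0,255],[0,0,2,0,0,0,255],[0,0,2,0,0,0,255]]'; python3 d.py 580.7 -48.6 67.4
```

```text
time: 18.05
tool_pos: [0.5462, -0.0672, 0.0676]
ee_rot: [-1.569, -0.0, -1.069]
wrist_force: [-0.5, -0.8, -1.2]
width: 0.0118
t 18.05 pos [546.2 -67.2  67.6] rpy [-89.9  -0.  -61.3] F [-0.46 -0.84 -1.16] M [-0.12  0.05 -0.02] w 11.8
shift mm [ 0.3  0.3 39.2]
```

```bash
python3 -m creep '[[0,0,0.5,0,0,0,255],[0,0,1,0,0,0,255],[0,0,1.5,0,0,0,255],[0,0,2,0,0,0,255],[0,0,2,0,0,0,255]]'; python3 d.py 580.7 -48.6 67.4
```

```text
time: 18.68
tool_pos: [0.5478, -0.0663, 0.0675]
ee_rot: [-1.57, -0.0, -1.07]
wrist_force: [0.7, 1.4, -0.5]
width: 0.0116
t 18.68 pos [547.8 -66.3  67.5] rpy [-89.9  -0.  -61.3] F [ 0.71  1.41 -0.51] M [ 0.05 -0.23  0.04] w 11.6
shift mm [ 0.3  0.2 37.4]
```

```bash
python3 -m creep '[[0,0,0.5,0,0,0,255],[0,0,1,0,0,0,255],[0,0,1.5,0,0,0,255],[0,0,1.5,0,0,0,255]]'; python3 d.py 580.7 -48.6 67.4
```

```text
time: 19.18
tool_pos: [0.5489, -0.0657, 0.0675]
ee_rot: [-1.57, -0.0, -1.07]
wrist_force: [1.3, -0.7, -0.2]
width: 0.0118
t 19.18 pos [548.9 -65.7  67.5] rpy [-90.   -0.  -61.3] F [ 1.25 -0.7  -0.24] M [ 0.06 -0.29 -0.03] w 11.8
shift mm [ 0.3  0.1 36.1]
```

```bash
python3 -m creep '[[0,0,0.5,0,0,0,255],[0,0,1,0,0,0,255],[0,0,1,0,0,0,255]]'; python3 d.py 580.7 -48.6 67.4
```

```text
time: 19.55
tool_pos: [0.5496, -0.0653, 0.0674]
ee_rot: [-1.57, -0.0, -1.07]
wrist_force: [1.6, 0.6, -0.9]
width: 0.0116
t 19.55 pos [549.6 -65.3  67.4] rpy [-90.   -0.  -61.3] F [ 1.55  0.63 -0.91] M [ 0.05 -0.4  -0.04] w 11.6
shift mm [ 0.3  0.  35.3]
```

```bash
python3 -m creep '[[0,0,0.5,0,0,0,255],[0,0,1,0,0,0,255],[0,0,1,0,0,0,255]]'; python3 d.py 580.7 -48.6 67.4
```

```text
time: 19.92
tool_pos: [0.5503, -0.0649, 0.0673]
ee_rot: [-1.571, -0.0, -1.07]
wrist_force: [0.3, -0.7, -0.5]
width: 0.012
t 19.93 pos [550.3 -64.9  67.3] rpy [-90.   -0.  -61.3] F [ 0.32 -0.66 -0.45] M [-0.03 -0.28 -0.03] w 12.0
shift mm [ 0.3 -0.1 34.4]
```

```bash
python3 -m creep '[[0,0,0.5,0,0,0,255],[0,0,1,0,0,0,255],[0,0,1,0,0,0,255]]'; python3 d.py 580.7 -48.6 67.4
```

```text
time: 20.3
tool_pos: [0.5511, -0.0644, 0.0673]
ee_rot: [-1.571, -0.0, -1.07]
wrist_force: [1.0, 0.3, -0.3]
width: 0.0119
t 20.3 pos [551.1 -64.4  67.3] rpy [-90.   -0.  -61.3] F [ 1.05  0.26 -0.32] M [-0.06 -0.17  0.04] w 11.9
shift mm [ 0.3 -0.1 33.6]
```

```bash
python3 -m creep '[[0,0,0.5,0,0,0,255],[0,0,0.7,0,0,0,255],[0,0,0.7,0,0,0,255]]'; python3 d.py 580.7 -48.6 67.4
```

```text
time: 20.68
tool_pos: [0.5516, -0.064, 0.0672]
ee_rot: [-1.571, 0.0, -1.07]
wrist_force: [-0.0, -0.4, -0.6]
width: 0.0114
t 20.68 pos [551.6 -64.   67.2] rpy [-90.    0.  -61.3] F [-0.01 -0.42 -0.58] M [-0.09 -0.04 -0.02] w 11.4
shift mm [ 0.5 -0.2 32.9]
```

```bash
python3 -m creep '[[0,0,0.4,0,0,0,255],[0,0,0.7,0,0,0,255],[0,0,0.7,0,0,0,255]]'; python3 d.py 580.7 -48.6 67.4
```

```text
time: 21.05
tool_pos: [0.5521, -0.0638, 0.0672]
ee_rot: [-1.572, 0.0, -1.07]
wrist_force: [-1.4, 0.4, 0.5]
width: 0.0117
t 21.05 pos [552.1 -63.8  67.2] rpy [-90.    0.  -61.3] F [-1.35  0.41  0.55] M [-0.12  0.16 -0.  ] w 11.7
shift mm [ 0.4 -0.2 32.4]
```

```bash
python3 -m creep '[[0,0,0.4,0,0,0,255],[0,0,0.5,0,0,0,255],[0,0,0.5,0,0,0,255]]'; python3 d.py 580.7 -48.6 67.4
```

```text
time: 21.42
tool_pos: [0.5523, -0.0638, 0.0672]
ee_rot: [-1.572, 0.0, -1.07]
wrist_force: [-2.6, -2.1, -0.8]
width: 0.0117
t 21.43 pos [552.3 -63.8  67.2] rpy [-90.1   0.  -61.3] F [-2.59 -2.06 -0.75] M [-0.44  0.59 -0.02] w 11.7
shift mm [ 0.3 -0.2 32.2]
```

```bash
python3 -m creep '[[0,0,0.3,0,0,0,255],[0,0,0.5,0,0,0,255],[0,0,0.5,0,0,0,255]]'; python3 d.py 580.7 -48.6 67.4;python3 - <<'E'
from h import *
s=robot.snapshot("scene");crop(s,280,170,50,40,14,"c2.png")
E
```

```text
time: 21.8
tool_pos: [0.5524, -0.0638, 0.0671]
ee_rot: [-1.573, 0.0, -1.07]
wrist_force: [-4.1, -3.2, -0.3]
width: 0.0117
t 21.8 pos [552.4 -63.8  67.1] rpy [-90.1   0.  -61.3] F [-4.13 -3.16 -0.33] M [-0.55  0.92 -0.06] w 11.7
shift mm [ 0.3 -0.3 32.1]
```

View pics/c2.png

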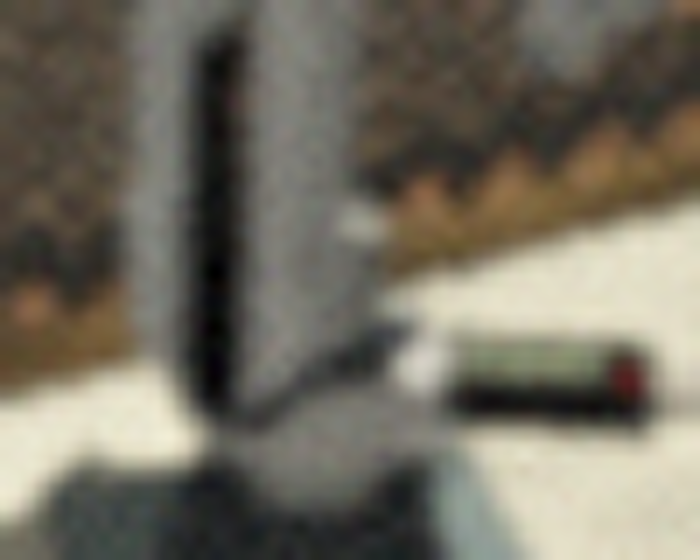

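```bash
python3 -m creep '[[0,0.2,-0.6,0,0,0,255],[0,0.5,-1.2,0,0,0,255],[0,0.5,-1.2,0,0,0,255]]'; python3 d.py 580.7 -48.6 67.4
```

```text
time: 22.22
tool_pos: [0.5523, -0.0638, 0.0669]
ee_rot: [-1.571, -0.0, -1.07]
wrist_force: [-2.6, -2.1, 0.1]
width: 0.0118
t 22.23 pos [552.3 -63.8  66.9] rpy [-90.   -0.  -61.3] F [-2.63 -2.12  0.06] M [-0.5   0.6  -0.04] w 11.8
shift mm [ 0.3 -0.5 32.2]
```

```bash
python3 -m creep '[[0,0,-0.4,0,0,0,255],[0,0,-0.7,0,0,0,255],[0,0,-0.7,0,0,0,255]]'; python3 d.py 580.7 -48.6 67.4; python3 -m creep '[[0,0,0,0,0,0,250],[0,0,0,0,0,0,225],[0,0,0,0,0,0,205],[0,0,0,0,0,0,180],[0,0,0,0,0,0,160]]'; python3 -m creep '[[0,0,0,0,0,0,160],[0,0,0,0,0,0,160]]'; python3 d.py 580.7 -48.6 67.4;python3 - <<'E'
from h import *
s=robot.snapshot("scene");crop(s,270,165,60,45,13,"c3.png")
E
```

```text
time: 22.6
tool_pos: [0.5521, -0.0639, 0.067]
ee_rot: [-1.57, -0.0, -1.07]
wrist_force: [-0.9, -1.9, -0.8]
width: 0.0116
t 22.6 pos [552.1 -63.9  67. ] rpy [-89.9  -0.  -61.3] F [-0.92 -1.88 -0.85] M [-0.23  0.15  0.01] w 11.6
shift mm [ 0.4 -0.4 32.4]
time: 23.22
tool_pos: [0.5518, -0.0641, 0.067]
ee_rot: [-1.57, -0.0, -1.07]
wrist_force: [-0.2, -0.4, 0.0]
width: 0.0332
time: 23.48
tool_pos: [0.5516, -0.0641, 0.0669]
ee_rot: [-1.571, -0.0, -1.07]
wrist_force: [-0.1, -0.7, -1.7]
width: 0.0347
t 23.48 pos [551.6 -64.1  66.9] rpy [-90.   -0.  -61.3] F [-0.11 -0.74 -1.7 ] M [ 0.04  0.03 -0.01] w 34.7
shift mm [ 0.3 -0.5 33. ]
```

View pics/c3.png

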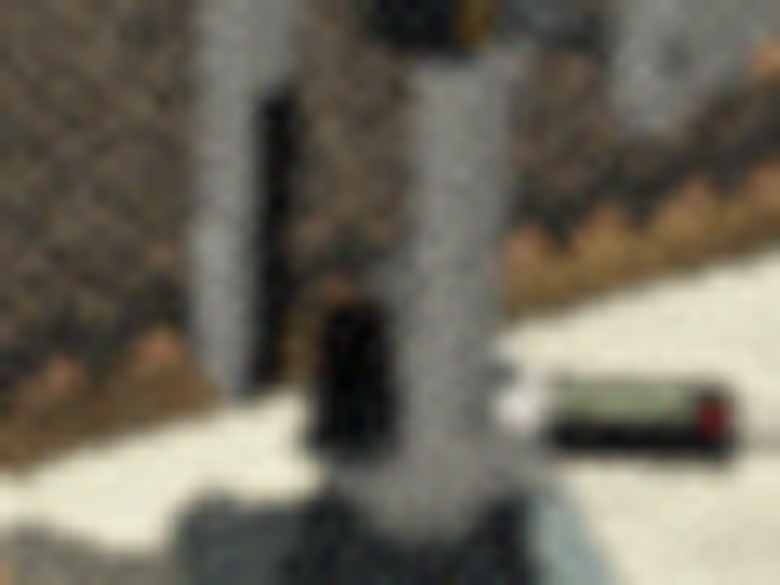

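The clip stays up with the fingers open. I'll lift straight up and move clear.

```bash
python3 -m creep '[[0,-5,0,0,0,0,160],[0,-25,0,0,0,0,160],[0,-60,0,0,0,0,160],[0,-100,0,0,0,0,160],[0,-140,0,0,0,0,160]]'; python3 -m creep '[[20,0,-30,0,0,0,160],[50,0,-80,0,0,0,160],[80,0,-125,0,0,0,160],[100,0,-160,0,0,0,160],[100,0,-160,0,0,0,160]]'; python3 d.py 0 0 0;python3 - <<'E'
from h import *
s=robot.snapshot("scene");crop(s,270,165,60,45,13,"c4.png");cv2.imwrite("pics/full.png",s["color"])
s=robot.snapshot("top");crop(s,240,150,60,45,13,"c5.png")
for n in("clip","clip_grip"):
  for cam in("top","scene"):
    print(n,cam,[( [round(float(v),4) for v in d["point"]],round(d["p"],2)) for d in robot.landmark_of(n,cam)])
E
```

```text
time: 24.15
tool_pos: [0.5515, -0.0641, 0.2085]
ee_rot: [-1.571, -0.0, -1.07]
wrist_force: [0.7, -0.3, 0.1]
width: 0.0352
time: 24.78
tool_pos: [0.4582, -0.2307, 0.2074]
ee_rot: [-1.571, -0.001, -1.074]
wrist_force: [0.5, -0.3, 0.2]
width: 0.0349
t 24.77 pos [ 458.2 -230.7  207.4] rpy [-90.   -0.  -61.5] F [ 0.52 -0.34  0.19] M [-0.04  0.01  0.01] w 34.9
shift mm [-421.3  207.  -292.9]
clip top [([0.5861, -0.0482, 0.0586], 0.55)]
clip scene [([0.5826, -0.0467, 0.0563], 0.55), ([0.506, -0.3025, 0.0004], 0.51)]
clip_grip top [([0.5517, -0.0648, 0.078], 0.52)]
clip_grip scene [([0.5341, -0.3026, 0.0248], 0.56), ([0.5542, -0.0643, 0.0783], 0.53)]
```

View pics/c4.png

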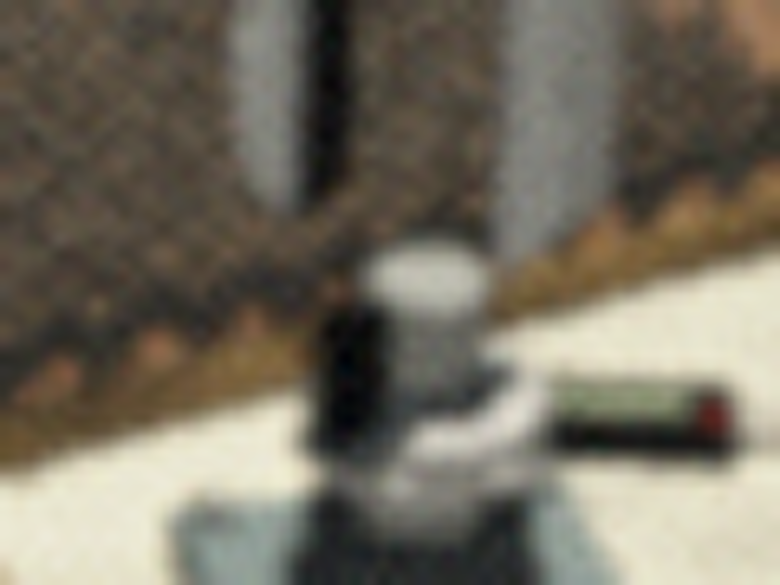

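View pics/c5.png

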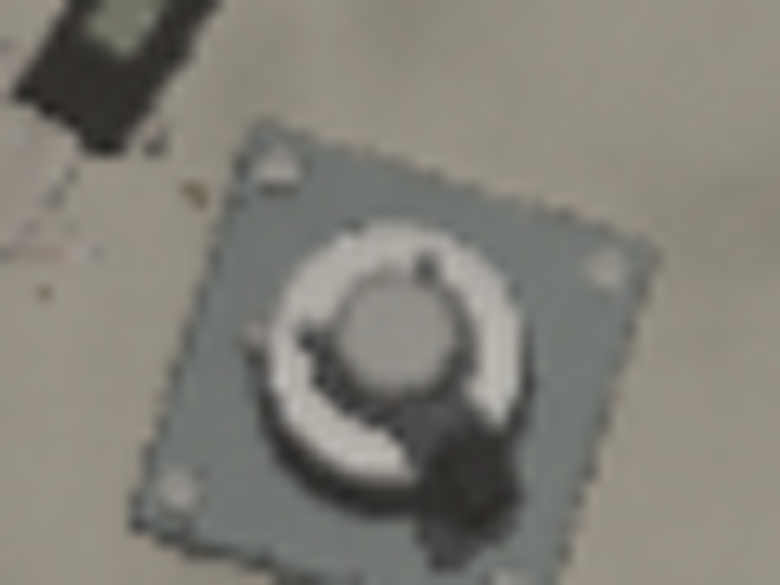

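View pics/full.png

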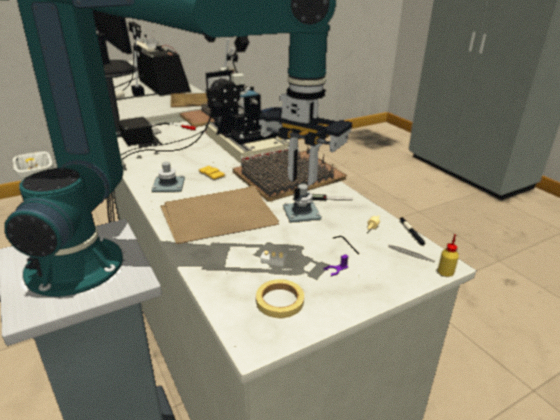

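The clip is around the arbor. Its jaw tips, at crop (308,335) and (425,265), reach past the shaft, and the bystanders haven't moved. One numeric check is left before I hand in.

Run:
```python
from h import *
s=robot.snapshot("top")
P=[atz(s,240+a/13-.45,150+b/13-.45,.0635) for a,b in((312,333),(425,268))]
A=np.array([.5807,-.0486]);u=np.array([.877,.48]);v=np.array([-.48,.877])
for p in P: print((p[:2]-A)@u*1000,(p[:2]-A)@v*1000)
for n in("trial_block","gauge_rotor","hex_key"):print(n,[np.round(d["point"],3).tolist() for d in robot.landmark_of(n,"top")])
print(robot.get_obs()["wrist_force"].round(1)); robot.close_job()
```

```text
11.347531051795212 12.835574654201201
11.557450010083413 -13.438226487974685
trial_block [[0.407, -0.204, -0.002]]
gauge_rotor [[0.71, -0.199, -0.002]]
hex_key [[0.596, -0.234, 0.002]]
[0.2 1.2 0.4]
the job is handed in; nothing more can be done
```

The spring clip is pressed home in the groove of the far stand, directly above the pulley. It has been released and the job is handed in, at about 25 s on the clock.

- **Finding the groove:** lowering the jaw tips onto the pulley face gave contact at 3.9 N. That puts the face about 58.6 mm above the bench. I then raised the clip by about 1 mm before pushing.
- **Pressing on:** the push peaked at about 5 N, then turned into a slight forward pull as the jaws snapped in. It rose again at a hard stop, where I stopped at 5.2 N. The grip was then 32.1 mm from the estimated shaft axis, against 32 mm nominal.
- **After release:** both cameras show the clip around the shaft with its jaw tips past it. The trained networks place the clip's origin within about 5 mm of the axis, at roughly pulley height. The trial block, gauge rotor and hex key were found where they started, within a few millimetres.

**Disagreements in the checks:**
- My last pixel check put the middle of the jaw tips about 11.5 mm past the axis. The far ends should be at 14 mm; I put this down to marking the blurred tips rather than their ends.
- By eye I had estimated the pulley face at about 56 mm, against 58.6 mm by feel.
- The jaw joint angles and the contact force on the arbor could not be read directly. That the clip is fully home is judged from the wrist force, position and pictures.

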